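# Throw the toggle clamp with the extension bar

### The job

A film applicator stands in the clamping cradle on the bench and its toggle clamp is still open. Pick up the extension bar with the socket trough, set the trough down over the clamp's short lever and swing the lever past its dead point until it rests at its locked stop; then lift the bar off and lay it flat, right way up, on the bare worktop. Move the lever only with the bar, never with the fingers, and leave the other loose things where they are.

Things in the scene. Friction and masses are not known exactly. Their poses are not given: they have to be found in the camera images.
- bar: Extension bar 184 mm long, 0.25 kg, lying with its trough downward. Origin: on its underside, below the middle of the grip; x along the bar to the socket end, y across, z up. Grip: black ribbed block 90 mm long (x -45 to 45), 22 mm wide, 32 mm high, taken across its width from above. Then a 16 mm wide steel neck and, from x = 70 to 136 mm, the steel socket.
- bar_socket (a point): Middle of the socket, on the underside of its roof: 103 mm ahead of the bar's origin along x, 20 mm above the bar's underside; axes as the bar. The socket is a straight trough 66 mm long, open below and at its far end, 20 mm wide inside below its 6 mm roof, flaring to about 34 mm inside (41 mm outside) at its lower edge.
- lever_stub (a point): Top of the clamp's lever, 45 mm from the pivot: a level round steel rod, 12 mm thick, top at z = 46 mm, ending 72 mm from the pivot. x points outward along the rod, roughly to the robot. Bar seated: bar_socket on this point (within 12 mm along the rod), bar's x pointing to the pivot, bar's underside at z = 26 mm, grip's middle 148 mm from the pivot. Clamp parts it swings over are under 27 mm.
- lever_pivot (a point): Vertical pivot axis of the lever (post 16 mm thick), at the lever's top, z = 46 mm. Fixed to the bolted base, a 10 mm thick dark steel plate 120 x 205 mm; y points along the plunger to the film applicator, a steel frame 100 x 32 x 26 mm between the plunger and a 38 mm high back stop, centred 129 mm from the pivot.
- lever (a joint): Lever angle about the pivot, rad. 0 = open, as found, pointing to the robot and its left; grows anticlockwise seen from above, swinging to the robot's right. A sprung plunger resists with up to about 2 N m (14 N at the bar's grip) and drives the lever back to 0 if let go early; dead point at 0.96; beyond it the lever snaps by itself to its locked stop at 1.13 and stays.
- screwdriver: Bystander: small slotted screwdriver, 171 mm long, 17 mm thick, lying. Leave alone.
- marker: Bystander: marker pen, 137 mm long, 14 mm thick, lying. Leave alone.
- jar: Bystander: clear sample jar with white cap, 33 mm wide, 55 mm high, standing. Leave alone.
- timer: Bystander: flat white lab timer, 64 x 64 x 20 mm. Leave alone.

How it is judged:
By the outcome, as a careful person would: the job done as asked, in the order asked, and still so for the second after the job is handed in, with the robot touching nothing.
It also fails if it takes over 59 s, if anything falls off the work surface, if the arm or the gripper's body presses on something with over 40 N, if the wrist force passes 120 N, or if a joint passes its speed limit or range.

### The arm

A 7-joint arm with a two-finger parallel gripper is mounted at the origin on a cart in front of the work surface, level with it; the furniture and walls round the work are solid. World frame = base frame: x ahead of the robot, y to its left, z up, the work surface at z = 0. Lengths are in mm, angles in rad, forces in N, time in s.
With the tool pointing down it reaches from about 425 to 825 mm from the base axis. Payload 3.6 kg.
Tool frame: the origin (TCP) lies on the mounting face of the last link; the fingertips stand 173 mm ahead of it and the grasp point (between the pads) lies 155 mm ahead of it; z points along the fingers, y is the direction in which the jaws open and shut (so a half turn about z gives the same grasp; the last joint's range is limited). The gripper opens to 85 mm and grips with 20 to 120 N. Pads are 22 mm wide; open, the fingers measure 114 mm over their backs; the gripper's body (76 mm by 85 mm) begins 54 mm behind the grasp point. The pads swing forward as they close: fully open they stand 13 mm farther back than shut.
Start: joints at [1.282, 0.615, -0.013, 1.423, 0.008, 1.103, -0.04], TCP at [168.87, -627.661, 404.697] pointing down, gripper open.
Joint ranges: [-3.12, 3.12], [-0.3, 2.06], [-1.34, 1.32], [0.26, 2.42], [-1.36, 4.5], [0.01, 1.98], [-2.84, 2.84]. Speed limits (rad/s): [2.79, 2.79, 3.14, 3.14, 3.14, 3.14, 3.14].

### API

Orientations are given as a unit quaternion [w, x, y, z].
In Python, from station import telemetry, vision, bot gives the robot as it stands.
- The arm moves only by the shell command python3 -m pendant 'ROWS' [FORCE]. ROWS is JSON, a list of rows, each a list of 3 entries, a list of its own where there are three numbers: the opening, from 0 (shut) to 1 (fully open), then the shift along the tool's x, y, z in mm, then the turn about the tool's z in units of 6 degrees (1.0 is 6 degrees). In form: [[fingers, [dx, dy, dz], roll], ...]. A call has exactly 8 rows; each row is the pose to reach, as a shift and turn from the pose measured when the call began, along the tool's axes at that moment; what a row does not reach only later rows make up. A row lasts 1/10 s, in which the tool goes at most 50 mm and 8.59 degrees, less where a joint would pass 70% of its speed; a pose out of reach is approached as far as the arm can. A call with a gripper value outside its range is refused whole. The fingers move at their own pace and stop on an object; FORCE is the grip in N (left out, the last holds). Time passes only in rows, so rows that repeat a pose let the fingers close, or fill a call up. It gives the time, the measured TCP pose, the force and the opening at its end, in the units of the state.
- telemetry.sense(): the state, without advancing time (a new reading comes with each control period).
- vision.get_image(name): name is "side" or "top" or "wrist"; returns the picture (400x640x3 uint8, red, green, blue); there is no depth.
- vision.camera_model(name): a dict with "intrinsics" (3x3 intrinsics, pixels), "origin" and "orientation" of the camera in the world; the wrist camera has in their place "tool_from_camera" (4x4, takes a point from camera to tool coordinates, whose origin is the TCP and whose axes are the flange's). Camera axes: x right, y down, z forward; pixel columns grow to the right and rows downward; lengths in mm; the calibration is good to about 2 mm. A picture is of the moment at which its call begins: read the wrist's pose just before it. camera_model takes no time and is no camera call.
- bot.finish_job(): hands the job in, once; it reports no verdict.
The state is a dict: "time_s": time; "joint_pos": joint angles; "qvel": joint speeds; "tau": joint torques, N m; "tcp_pos": TCP position; "ee_rot": TCP orientation; "ft_force": force on the tool from outside, world axes, zero at the start; "torque": the same for the moment, N m; "width": finger opening in mm.
Only numpy, scipy, OpenCV 4.12 (cv2) and the standard library are available. Lean on these libraries where they do the work, as an engineer would, in place of code of your own. Each camera call takes 0.05 s, during which the arm holds its last target. There are 200 camera calls.

## Working session

There is one attempt and no reset: what is moved stays moved. The work goes in short steps, Python scripts to look and compute and a shell command to move; the robot and the scene stay as the last step left them, time stands still between calls to the robot, and variables do not carry over. Pictures are saved under pics/ and viewed, about 8 in all and at most 12, crops included, and the job is handed in when it is done.

```bash
mkdir -p pics; ls
python3 - <<'E'
from station import telemetry, vision
import cv2,json
print(telemetry.sense())
for n in("top","side"):
    im=vision.get_image(n); cv2.imwrite(f"pics/{n}0.png",im[:,:,::-1]); print(n,vision.camera_model(n))
print(vision.camera_model("wrist"))
E
```

```text
pics
{'time_s': 0.0, 'joint_pos': array([ 1.28145989,  0.61591117, -0.01259088,  1.42494184,  0.00808073,
        1.10340897, -0.04038981]), 'qvel': array([ 0.00070752, -0.00117313, -0.00048973,  0.00017272, -0.00100045,
        0.00013609,  0.00165991]), 'tau': array([-2.98742571e-04, -4.69210482e+01,  2.59155063e-01, -1.71030629e+01,
        1.00283351e-02,  9.53722367e-03, -2.52851990e-06]), 'tcp_pos': array([ 168.8028585 , -627.35374015,  403.5286303 ]), 'ee_rot': array([-1.29588885e-03,  9.91373084e-01,  1.31063695e-01, -1.89788750e-04]), 'ft_force': array([ 0.70898083,  0.27581711, -0.29214109]), 'torque': array([-0.01626974, -0.01928436,  0.04992644]), 'width': 85.17626224450854}
top {'intrinsics': array([[376.04156304,   0.        , 321.84590755],
       [  0.        , 376.04156304, 194.58684937],
       [  0.        ,   0.        ,   1.        ]]), 'origin': array([ 390.10056128,   27.75495592, 1145.95123468]), 'orientation': array([-0.04366109,  0.71217843, -0.69844225,  0.05544389])}
side {'intrinsics': array([[387.31132009,   0.        , 311.20868744],
       [  0.        , 387.31132009, 202.39947552],
       [  0.        ,   0.        ,   1.        ]]), 'origin': array([  5.41219188, 413.30117943, 998.70900467]), 'orientation': array([ 0.14373458, -0.45230916,  0.83594764, -0.27558726])}
{'intrinsics': array([[301.65757653,   0.        , 319.76352712],
       [  0.        , 301.65757653, 197.11616596],
       [  0.        ,   0.        ,   1.        ]]), 'tool_from_camera': array([[-3.74430307e-04, -9.57355823e-01, -2.88911210e-01,
         7.31940091e+01],
       [ 9.99999843e-01, -2.38349362e-04, -5.06193924e-04,
        -3.67588357e-01],
       [ 4.15745898e-04, -2.88911354e-01,  9.57355763e-01,
         2.99764962e+01],
       [ 0.00000000e+00,  0.00000000e+00,  0.00000000e+00,
         1.00000000e+00]])}
```

View pics/top0.png

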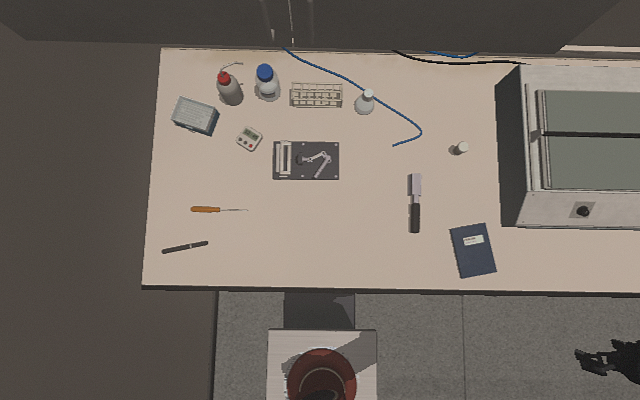

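View pics/side0.png

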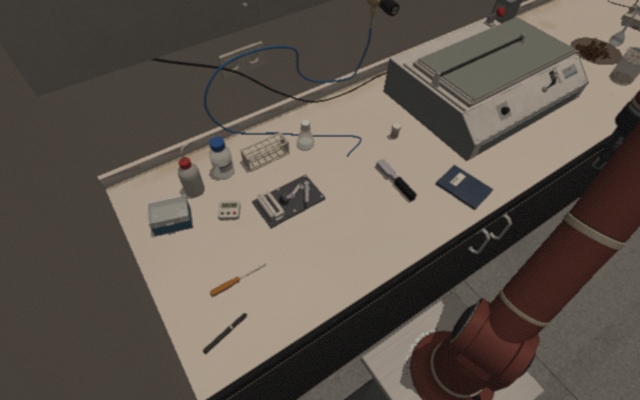

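Top view: the bar lies at about (414,203), grip at the bottom (y 204–232) and socket up (y 174–196). The clamp plate is at (273–340, 141–180), with the applicator on its left, at about x=283. I'll crop both areas and measure them.

```bash
cat > h.py <<'E'
import numpy as np, cv2
from scipy.spatial.transform import Rotation as R
from station import telemetry, vision
def rot(q): return R.from_quat([q[1],q[2],q[3],q[0]]).as_matrix()
def cam(n,st=None):
    m=vision.camera_model(n)
    if n!="wrist": return m["intrinsics"],np.array(m["origin"]),rot(m["orientation"])
    T=np.array(m["tool_from_camera"]); Rt=rot(st["ee_rot"])
    return m["intrinsics"],Rt@T[:3,3]+st["tcp_pos"],Rt@T[:3,:3]
def cast(c,uv,z):
    K,o,Rc=c; uv=np.atleast_2d(uv).astype(float)
    d=np.c_[(uv-[K[0,2],K[1,2]])/K[0,0],np.ones(len(uv))]@Rc.T
    return o+d*((z-o[2])/d[:,2])[:,None]
def proj(c,P):
    K,o,Rc=c; p=(np.atleast_2d(P)-o)@Rc; return p[:,:2]/p[:,2:]*K[0,0]+[K[0,2],K[1,2]]
E
python3 - <<'E'
from h import *
im=cv2.imread("pics/top0.png")
a=cv2.resize(im[135:190,265:350],None,fx=9,fy=9,interpolation=cv2.INTER_CUBIC)
cv2.imwrite("pics/c1.png",a)
c=cam("top")
# bar: grip black mask
g=im[165:240,395:430].astype(int).max(2)
m=(g<75).astype(np.uint8); n,l,s,ce=cv2.connectedComponentsWithStats(m); k=1+s[1:,4].argmax()
pts=np.argwhere(l==k)[:,::-1].astype(np.float32)+[395,165]
r=cv2.minAreaRect(pts.astype(np.float32)); print("grip px",r, "z32:",cast(c,r[0],32), cast(c,cv2.boxPoints(r),32).round())
print("plate corners", cast(c,[[273,141],[340,141],[340,180],[273,180]],10).round())
print("socket end px",cast(c,[[409,174],[421,174],[409,195],[421,195]],26).round())
cs=cam("side"); print(cast(cs,[[377,165],[404,188]],30).round(), cast(cs,[[307,183]],46).round())
E
```

```text
grip px ((415.0, 217.5), (29.0, 8.0), 90.0) z32: [[ 484.39608813 -268.24733479   32.        ]] [[ 528. -257.   32.]
 [ 528. -281.   32.]
 [ 442. -279.   32.]
 [ 441. -256.   32.]]
plate corners [[716. 165.  10.]
 [720. -43.  10.]
 [597. -45.  10.]
 [593. 161.  10.]]
socket end px [[ 617. -254.   26.]
 [ 618. -290.   26.]
 [ 553. -253.   26.]
 [ 553. -289.   26.]]
[[ 603. -254.   30.]
 [ 480. -264.   30.]] [[654.  -8.  46.]]
```

View pics/c1.png

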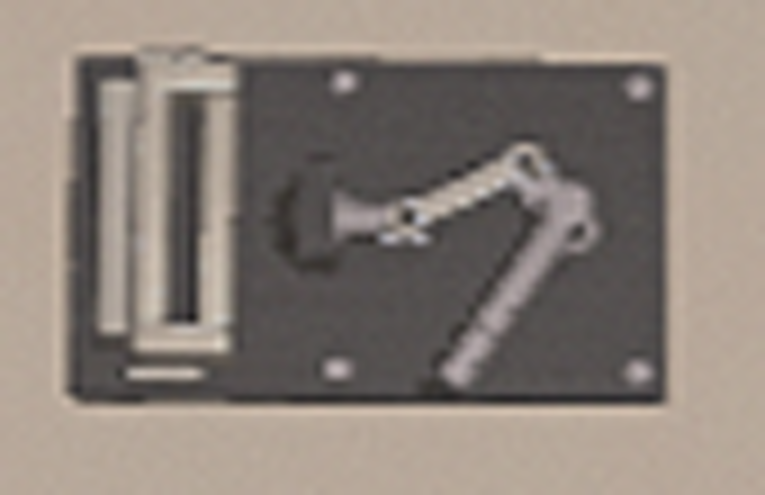

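Pivot is near top pixel (329,159) and rod end near (316,177). The bar origin is about (484,-268) with yaw about 0, and the socket end at x≈618 agrees with the stated 136 mm. Next I'll take the wrist camera over the clamp, then over the bar.

```bash
python3 -m pendant '[[1,[35,-32,0],0.5],[1,[70,-64,0],1],[1,[105,-96,0],1.5],[1,[140,-128,0],2],[1,[175,-160,0],2.5],[1,[210,-192,0],2.5],[1,[245,-224,0],2.5],[1,[280,-256,0],2.5]]' 40
python3 - <<'E'
from h import *
s=telemetry.sense();Rt=rot(s["ee_rot"]);print(s["tcp_pos"],(np.array([570,10,400])-s["tcp_pos"])@Rt,Rt[:,0],s["joint_pos"])
E
```

```text
time_s: 0.9
tcp_pos: [373.3, -305.6, 404.1]
ee_rot: [-0.001, 1.0, 0.0, -0.0]
ft_force: [0.8, -0.3, 0.1]
width: 85.4
[ 373.25576207 -305.58770556  404.07180345] [ 197.0264803  -315.40311041    4.68173544] [ 9.99999153e-01  8.82523478e-04 -9.56692945e-04] [ 0.63772431  0.35825553  0.00465727  1.89332281 -0.00396308  0.89230514
 -0.92533642]
```

```bash
python3 - <<'E'
from h import *
import pickle
s=telemetry.sense();im=vision.get_image("wrist");cv2.imwrite("pics/wb.png",im[:,:,::-1]);pickle.dump(s,open("wb.pkl","wb"))
E
python3 -m pendant '[[1,[24,-39,0],0],[1,[48,-78,0],0],[1,[72,-117,0],0],[1,[97,-156,0],0],[1,[122,-195,0],0],[1,[147,-235,0],0],[1,[172,-275,0],0],[1,[197,-315,0],0]]'
python3 -m pendant '[[1,[0,0,20],0],[1,[0,0,40],0],[1,[0,0,40],0],[1,[0,0,40],0],[1,[0,0,40],0],[1,[0,0,40],0],[1,[0,0,40],0],[1,[0,0,40],0]]'
python3 - <<'E'
from h import *
import pickle
s=telemetry.sense();im=vision.get_image("wrist");cv2.imwrite("pics/wc.png",im[:,:,::-1]);pickle.dump(s,open("wc.pkl","wb"))
a=cv2.imread("pics/wb.png")
cv2.imwrite("pics/both.png",np.vstack([cv2.resize(a,(480,300)),cv2.resize(im[:,:,::-1],(480,300))]))
E
```

```text
time_s: 1.75
tcp_pos: [571.4, 22.1, 407.4]
ee_rot: [-0.005, 1.0, 0.008, 0.001]
ft_force: [0.1, -1.1, -0.2]
width: 85.5
time_s: 2.55
tcp_pos: [571.5, 22.3, 368.0]
ee_rot: [-0.005, 1.0, 0.008, 0.002]
ft_force: [0.5, 0.3, -0.7]
width: 85.6
```

View pics/both.png

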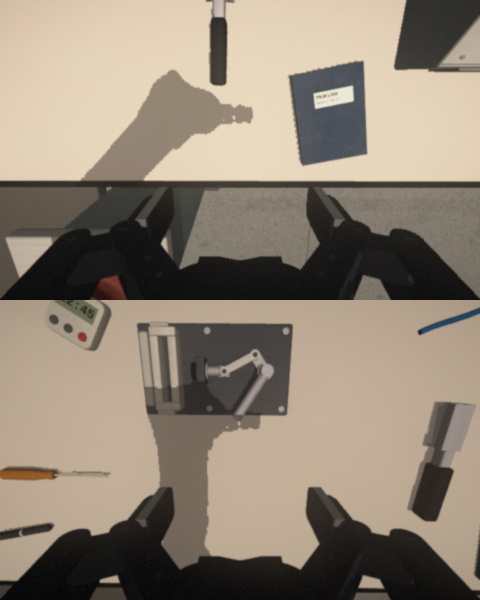

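The wrist view shows the clamp at about (270,370) and the bar at (443,460) in the composite. I'll crop the lever, and fit the plate and the grip automatically.

Run:
```python
from h import *
import pickle
s=pickle.load(open("wc.pkl","rb"));c=cam("wrist",s);im=cv2.imread("pics/wc.png")
# plate at x 180-400, y 20-165
cv2.imwrite("pics/c2.png",cv2.resize(im[55:170,290:400],None,fx=5,fy=5,interpolation=cv2.INTER_CUBIC))
g=im.max(2)
sub=(g[180:300,530:630]<70).astype(np.uint8);n,l,st,_=cv2.connectedComponentsWithStats(sub);k=1+st[1:,4].argmax()
p=(np.argwhere(l==k)[:,::-1]+[530,180]).astype(np.float32);r=cv2.minAreaRect(p);b=cv2.boxPoints(r);print(r,b)
P=cast(c,b,32);print(P.round(1), P.mean(0))
P=cast(c,b,16);print("z16",P.round(1),P.mean(0))
s2=pickle.load(open("wb.pkl","rb"));c2=cam("wrist",s2);im2=cv2.imread("pics/wb.png");g2=im2.max(2)
sub=(g2[0:130,260:320]<70).astype(np.uint8);n,l,st,_=cv2.connectedComponentsWithStats(sub);k=1+st[1:,4].argmax()
p=(np.argwhere(l==k)[:,::-1]+[260,0]).astype(np.float32);r=cv2.minAreaRect(p);b=cv2.boxPoints(r);print(r,b)
for z in(32,0):
    P=cast(c2,b,z);print(z,P.round(1),P.mean(0))
```

```text
((580.7207641601562, 236.93988037109375), (37.65293884277344, 115.00386810302734), 19.057706832885742) [[544.1506  285.14294]
 [581.7017  176.44238]
 [617.29095 188.73682]
 [579.7398  297.43738]]
[[ 452.2 -234.1   32. ]
 [ 580.3 -243.5   32. ]
 [ 567.9 -283.6   32. ]
 [ 436.8 -278.8   32. ]] [ 509.32035406 -259.99425027   32.        ]
z16 [[ 442.2 -247.5   16. ]
 [ 576.9 -257.5   16. ]
 [ 563.9 -299.7   16. ]
 [ 426.  -294.6   16. ]] [ 502.24773656 -274.8273274    16.        ]
((291.0, 68.0), (88.0, 20.0), 90.0) [[281.  24.]
 [301.  24.]
 [301. 112.]
 [281. 112.]]
32 [[ 525.3 -265.    32. ]
 [ 525.3 -285.2   32. ]
 [ 439.8 -283.7   32. ]
 [ 439.8 -261.9   32. ]] [ 482.5400309  -273.93413721   32.        ]
0 [[ 532.7 -261.2    0. ]
 [ 532.7 -283.3    0. ]
 [ 439.2 -281.7    0. ]
 [ 439.2 -257.8    0. ]] [ 4.85925951e+02 -2.71007712e+02  1.42108547e-14]
```

View pics/c2.png

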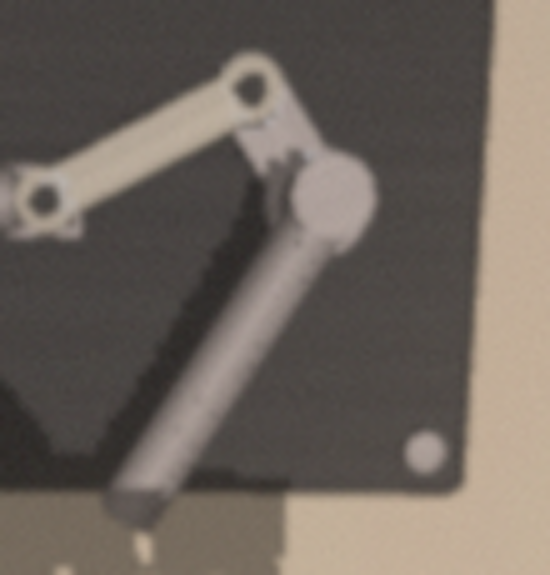

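Pivot disc centre is at crop (333,198), px (356.6,94.6). The rod axis ends at crop (140,490), px (318,153). Next step is to cast these and cross-check against the top view.

Run:
```python
from h import *
import pickle
s=pickle.load(open("wc.pkl","rb"));c=cam("wrist",s);t=cam("top")
for nm,c,pv,e in(("wrist",c,[356.6,94.6],[318,153]),("top",t,[265+575/9,135+200/9],[265+457/9,135+375/9])):
    p=cast(c,pv,46)[0];q=cast(c,e,40)[0];d=q-p
    print(nm,p.round(1),q.round(1),np.hypot(*d[:2]),np.degrees(np.arctan2(d[1],d[0])))
c=cam("wrist",s)
pl=cast(c,np.array([[463,490]])/5+[290,55],10);print("plate corner wrist",pl, "top",cast(t,[[265+664/9,135+402/9]],10))
print((np.array([484,-269,330])-telemetry.sense()["tcp_pos"])@rot(telemetry.sense()["ee_rot"]))
```

```text
wrist [656.1  -6.7  46. ] [601.1  28.   40. ] 65.0611822779335 147.70047311832266
top [659.1  -8.2  46. ] [600.2  29.8  40. ] 70.18939821302413 147.13860525384493
plate corner wrist [[597.91665599 -41.68639332  10.        ]] top [[598.03263404 -40.90454635  10.        ]]
[-92.02867692 290.3048531   34.73231663]
```

Wrist and top agree: pivot ≈ (657.5,-7.5), lever direction ≈ 147.5°, and the plate corners match within 1 mm. Now to the bar for a closer look.

```bash
python3 -m pendant '[[1,[-17,36,9],0],[1,[-34,72,18],0],[1,[-51,108,27],0],[1,[-68,145,36],0],[1,[-85,182,45],0],[1,[-102,219,54],0],[1,[-119,256,63],0],[1,[-136,291,65],0]]'
python3 -m pendant '[[1,[0,0,0],0],[1,[0,0,0],0],[1,[0,0,0],0],[1,[0,0,0],0],[1,[0,0,0],0],[1,[0,0,0],0],[1,[0,0,0],0],[1,[0,0,0],0]]'
python3 - <<'E'
from h import *
s=telemetry.sense();im=vision.get_image("wrist");im=im[:,:,::-1];cv2.imwrite("pics/w3.png",im);c=cam("wrist",s)
print(s["tcp_pos"],rot(s["ee_rot"])[:,0])
g=im.max(2);m=(g<70).astype(np.uint8);m[260:]=0
n,l,st,ce=cv2.connectedComponentsWithStats(m)
for k in range(1,n):
    if st[k,4]>500:
        p=np.argwhere(l==k)[:,::-1].astype(np.float32);b=cv2.boxPoints(cv2.minAreaRect(p));P=cast(c,b,32);print(st[k],b.round(),P.round(1),P.mean(0).round(1))
E
```

```text
time_s: 3.4
tcp_pos: [439.1, -271.6, 298.9]
ee_rot: [-0.005, 1.0, 0.007, 0.001]
ft_force: [-0.1, -0.4, 0.2]
width: 85.4
time_s: 4.2
tcp_pos: [439.2, -271.4, 298.9]
ee_rot: [-0.005, 1.0, 0.008, 0.001]
ft_force: [0.1, -0.1, -0.6]
width: 85.2
[ 439.19776283 -271.41798306  298.94666344] [0.99987946 0.01541337 0.00187162]
[ 312   87   31  112 2885] [[311. 198.]
 [316.  86.]
 [343.  87.]
 [338. 199.]] [[ 440.8 -261.3   32. ]
 [ 526.8 -264.1   32. ]
 [ 526.4 -284.1   32. ]
 [ 440.2 -283.5   32. ]] [ 483.5 -273.3   32. ]
[447 159 121 101 725] [[411. 212.]
 [525. 111.]
 [568. 160.]
 [454. 261.]] [[ 429.6 -343.9   32. ]
 [ 511.4 -421.3   32. ]
 [ 475.1 -462.6   32. ]
 [ 385.2 -386.    32. ]] [ 450.3 -403.4   32. ]
```

View pics/w3.png

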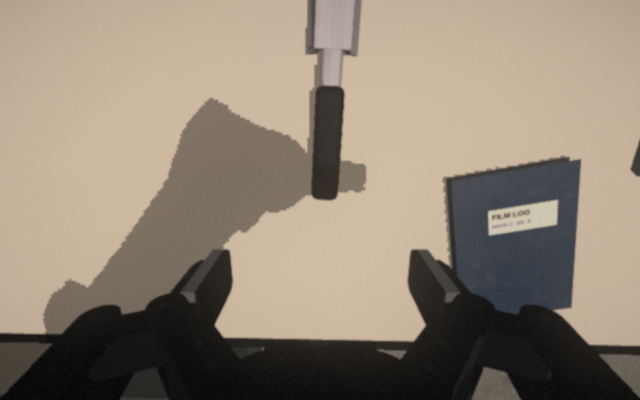

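Wrist view: grip spans pixels (312–343, 87–199), socket ahead at (332,25). The origin is ≈ (484,-273), yaw ≈ -1°, consistent with the earlier views. Moving to grasp.

```bash
python3 -m pendant '[[1,[22,1,0],0.2],[1,[45,2.3,0],0.33],[1,[45,2.3,20],0.33],[1,[45,2.3,45],0.33],[1,[45,2.3,70],0.33],[1,[45,2.3,95],0.33],[1,[45,2.3,113],0.33],[1,[45,2.3,121],0.33]]'
python3 -m pendant '[[1,[0,0,0],0],[1,[0,0,0],0],[0,[0,0,0],0],[0,[0,0,0],0],[0,[0,0,0],0],[0,[0,0,0],0],[0,[0,0,0],0],[0,[0,0,0],0]]' 100
```

```text
time_s: 5.05
tcp_pos: [483.9, -271.6, 176.2]
ee_rot: [-0.006, 1.0, -0.01, -0.001]
ft_force: [-0.1, 0.4, 0.0]
width: 85.5
time_s: 5.85
tcp_pos: [484.1, -272.4, 177.1]
ee_rot: [-0.005, 1.0, -0.01, 0.0]
ft_force: [-1.0, -0.9, 5.7]
width: 20.6
```

```bash
python3 -m pendant '[[0,[0,0,-8],0],[0,[0,0,-25],0],[0,[0,0,-45],0],[0,[0,0,-65],0],[0,[0,0,-85],0],[0,[0,0,-90],0],[0,[0,-10,-90],0.3],[0,[2,-35,-90],0.6]]'
python3 - <<'E'
from h import *
s=telemetry.sense();Rt=rot(s["ee_rot"]);print((np.array([532.7,72,267])-s["tcp_pos"])@Rt,np.degrees(np.arctan2(Rt[1,0],Rt[0,0])),s["width"],Rt.round(3))
E
```

```text
time_s: 6.65
tcp_pos: [485.5, -240.5, 267.0]
ee_rot: [-0.004, 0.999, -0.045, -0.001]
ft_force: [-0.6, -0.5, -2.6]
width: 20.7
[  19.06267967 -315.4599362     2.41964286] -5.128235155974101 20.704551370835834 [[ 0.996 -0.089 -0.001]
 [-0.089 -0.996  0.008]
 [-0.002 -0.008 -1.   ]]
```

```bash
python3 -m pendant '[[0,[2,-35,0],0.5],[0,[5,-75,0],1.1],[0,[7,-115,0],1.7],[0,[9,-155,0],2.4],[0,[12,-195,0],3.1],[0,[14,-235,0],3.7],[0,[16,-272,0],4.3],[0,[18,-300,0],4.57]]'
python3 -m pendant '[[0,[8,-10,0],0],[0,[8,-12,0],0],[0,[8,-12,0],0],[0,[8,-12,0],0],[0,[8,-12,0],0],[0,[8,-12,0],0],[0,[8,-12,0],0],[0,[8,-12,0],0]]'
python3 - <<'E'
from h import *
s=telemetry.sense();im=vision.get_image("wrist")[:,:,::-1];cv2.imwrite("pics/w4.png",im)
Rt=rot(s["ee_rot"]);print((np.array([532.7,71.5,267])-s["tcp_pos"])@Rt,np.degrees(np.arctan2(Rt[1,0],Rt[0,0])),s["tcp_pos"],Rt.round(3))
t=vision.get_image("side")[:,:,::-1];cv2.imwrite("pics/s4.png",t)
a=cv2.resize(im,(640,400))[0:300];b=cv2.resize(t[150:250,240:400],None,fx=3,fy=3,interpolation=cv2.INTER_CUBIC)
o=np.zeros((600,640,3),np.uint8);o[:300]=a;o[300:,:480]=b;cv2.imwrite("pics/m4.png",o)
E
```

```text
time_s: 7.45
tcp_pos: [529.6, 60.2, 268.3]
ee_rot: [-0.004, 0.96, -0.279, -0.003]
ft_force: [0.1, 0.9, -3.6]
width: 20.4
time_s: 8.25
tcp_pos: [542.8, 65.8, 268.4]
ee_rot: [-0.004, 0.96, -0.28, -0.003]
ft_force: [-0.3, 0.0, -2.9]
width: 20.3
[-11.56135639   0.56922799   1.46740086] -32.467292112614444 [542.76467103  65.76039319 268.37896992] [[ 0.844 -0.537 -0.003]
 [-0.537 -0.844  0.009]
 [-0.008 -0.006 -1.   ]]
```

View pics/m4.png

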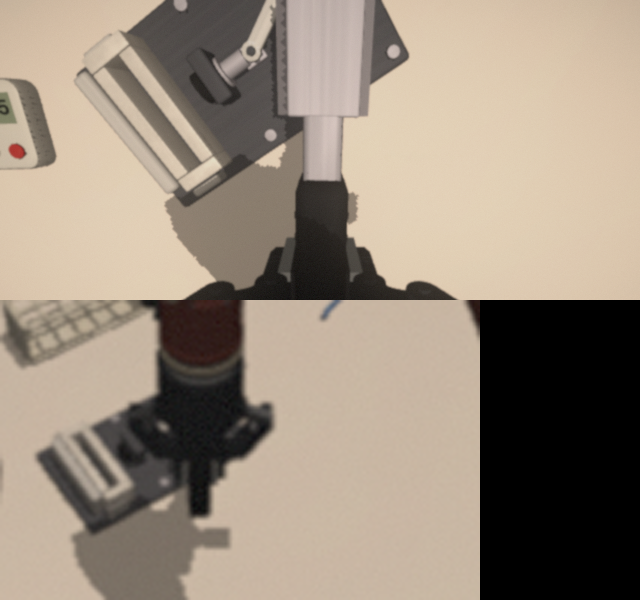

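The wrist view shows the bar straight in the gripper (neck centre column 323, socket 275–368) and hiding the rod as intended. I'll correct by -11.5 mm along x and lower it.

```bash
python3 -m pendant '[[0,[-6,0,0],0],[0,[-11.5,0,0],0],[0,[-11.5,0,10],0],[0,[-11.5,0,25],0],[0,[-11.5,0,40],0],[0,[-11.5,0,50],0],[0,[-11.5,0,56],0],[0,[-11.5,0,60],0]]'
python3 -m pendant '[[0,[0,0,1],0],[0,[0,0,2],0],[0,[0,0,3],0],[0,[0,0,4],0],[0,[0,0,4],0],[0,[0,0,4],0],[0,[0,0,4],0],[0,[0,0,4],0]]'
python3 - <<'E'
from h import *
s=telemetry.sense();im=vision.get_image("wrist")[:,:,::-1];cv2.imwrite("pics/w5.png",im)
print(s["tcp_pos"],s["ft_force"],s["torque"])
E
```

```text
time_s: 9.15
tcp_pos: [532.9, 72.7, 207.8]
ee_rot: [-0.004, 0.96, -0.279, -0.003]
ft_force: [-0.1, 1.0, -3.6]
width: 20.5
time_s: 9.95
tcp_pos: [533.0, 72.8, 204.0]
ee_rot: [-0.004, 0.96, -0.279, -0.003]
ft_force: [-0.1, 0.3, -1.8]
width: 20.7
[533.03556517  72.75297294 203.98342331] [-0.11367663  0.28830856 -1.79408142] [ 0.01118706 -0.03179465  0.04755272]
```

View pics/w5.png

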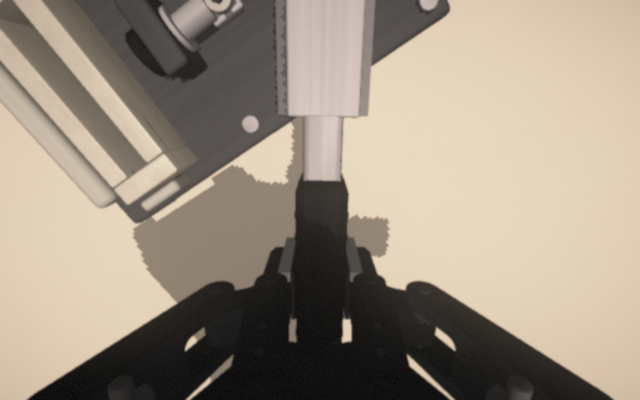

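Bar seated: TCP z 204 puts the underside at 27 mm, with light contact and almost no side force. Swinging 24° about the pivot.

```bash
cat > arc.py <<'E'
from h import *
s=telemetry.sense();Rt=rot(s["ee_rot"]);p=s["tcp_pos"]
P=np.array([657.5,-7.5]);d=P-p[:2]
print("yaw",np.degrees(np.arctan2(Rt[1,0],Rt[0,0])),"line",np.degrees(np.arctan2(d[1],d[0])),"r",np.hypot(*d),p,s["ft_force"],s["torque"],s["width"])
print("pivot in tool",(np.array([*P,p[2]])-p)@Rt)
E
python3 -m pendant '[[0,[0.2,7.7,0],-0.5],[0,[0.8,15.5,0],-1],[0,[1.8,23.2,0],-1.5],[0,[3.2,30.8,0],-2],[0,[5,38.3,0],-2.5],[0,[7.2,45.7,0],-3],[0,[9.8,53,0],-3.5],[0,[12.8,60.2,0],-4]]'
python3 arc.py
```

```text
time_s: 10.8
tcp_pos: [512.7, 19.9, 203.8]
ee_rot: [-0.008, 0.998, -0.07, -0.0]
ft_force: [1.9, 11.9, -3.4]
width: 20.7
yaw -8.007621660920691 line -10.720706390251225 r 147.4062638865638 [512.66661908  19.92076591 203.76724758] [ 1.87204336 11.85815957 -3.36789104] [ 2.26959397 -0.27340559 -0.05211886] 20.66367907726322
pivot in tool [147.2407991    6.97213547  -0.37820577]
```

```bash
python3 -m pendant '[[0,[-0.8,11,0],-0.2],[0,[-0.4,20,0],-0.7],[0,[0.3,28,0],-1.2],[0,[1.4,36,0],-1.7],[0,[3,44,0],-2.2],[0,[5,52,0],-2.7],[0,[7.3,59,0],-3.2],[0,[10,66,0],-3.7]]'
python3 arc.py
```

```text
time_s: 11.6
tcp_pos: [512.8, -40.1, 202.7]
ee_rot: [-0.013, 0.992, 0.128, 0.001]
ft_force: [-1.9, 12.8, 0.1]
width: 20.4
yaw 14.746061796157585 line 12.706402507585144 r 148.35141536846695 [512.78171507 -40.1306673  202.67444749] [-1.87818703 12.80017299  0.08206842] [2.8170812  0.50603278 0.11461233] 20.433745824795533
pivot in tool [148.25562032   5.29711047   0.59506808]
```

```bash
python3 -m pendant '[[0,[0.4,12,-1],-0.2],[0,[0.9,21,-1],-0.7],[0,[1.7,29,-1],-1.2],[0,[3,36,-1],-1.7],[0,[4.7,42,-1],-2.2],[0,[6,46,-1],-2.6],[0,[7.1,50,-1],-2.9],[0,[7.1,50,-1],-2.9]]'
python3 arc.py
```

```text
time_s: 12.4
tcp_pos: [531.4, -86.8, 202.1]
ee_rot: [-0.013, 0.961, 0.277, 0.001]
ft_force: [-0.9, -1.1, -1.4]
width: 20.5
yaw 32.16240458811476 line 32.145176222759794 r 148.98072085755956 [531.35762673 -86.76762803 202.12018369] [-0.86810255 -1.1079835  -1.44536779] [-0.17660055  0.05103077 -0.03781142] 20.500399452543306
pivot in tool [1.48973661e+02 8.07915720e-02 1.44812344e+00]
```

Resistance has vanished, so the lever is past its dead point. I'll give a small nudge to confirm the stop, return, and lift straight off.

```bash
python3 -m pendant '[[0,[0,3,0],-0.2],[0,[0,5,0],-0.3],[0,[0,5,0],-0.3],[0,[0,5,0],-0.3],[0,[0,5,0],-0.3],[0,[0,5,0],-0.3],[0,[0,5,0],-0.3],[0,[0,5,0],-0.3]]'
python3 arc.py
python3 -m pendant '[[0,[0,-3,0],0.1],[0,[0,-5,0],0.3],[0,[0,-5,0],0.3],[0,[0,-5,-10],0.3],[0,[0,-5,-25],0.3],[0,[0,-5,-40],0.3],[0,[0,-5,-60],0.3],[0,[0,-5,-75],0.3]]'
python3 arc.py
```

```text
time_s: 13.2
tcp_pos: [534.1, -91.0, 202.1]
ee_rot: [-0.013, 0.956, 0.292, 0.002]
ft_force: [-0.2, -0.6, -0.8]
width: 20.5
yaw 33.955868980421556 line 34.08870199602323 r 148.9671307695373 [534.12976179 -90.99245699 202.06505187] [-0.17204816 -0.55372438 -0.79250683] [-0.09460193 -0.10731218 -0.06301703] 20.515517165794986
pivot in tool [148.95804439  -0.30619753   1.61657199]
time_s: 14.0
tcp_pos: [531.5, -88.7, 278.7]
ee_rot: [-0.013, 0.961, 0.277, 0.002]
ft_force: [0.7, -0.2, -2.5]
width: 20.4
yaw 32.18869353114234 line 32.78355796375452 r 149.89844744813632 [531.47707422 -88.66505853 278.66343695] [ 0.6541065  -0.22704522 -2.51421433] [-0.08570512  0.04172967 -0.02478989] 20.40321241688055
pivot in tool [149.88251377  -1.51830165   1.57206024]
```

```bash
python3 -m pendant '[[0,[-8,8,0],0.2],[0,[-28,23,0],0.9],[0,[-48,38,0],1.7],[0,[-67,54,0],2.6],[0,[-85,69,0],3.5],[0,[-101,82,0],4.4],[0,[-115,94,0],5.36],[0,[-115,94,0],5.36]]'
python3 - <<'E'
from h import *
s=telemetry.sense();im=vision.get_image("wrist")[:,:,::-1];cv2.imwrite("pics/w6.png",im)
print(s["tcp_pos"],rot(s["ee_rot"]).round(3),s["ft_force"])
t=vision.get_image("top")[:,:,::-1];cv2.imwrite("pics/t6.png",t)
o=np.vstack([cv2.resize(im,(480,300)),cv2.resize(t[130:205,260:380],(480,300),interpolation=cv2.INTER_CUBIC)]);cv2.imwrite("pics/m6.png",o)
E
```

```text
time_s: 14.8
tcp_pos: [482.3, -233.5, 274.7]
ee_rot: [-0.012, 1.0, -0.004, -0.003]
ft_force: [0.1, -0.1, -2.8]
width: 20.5
[ 482.33713759 -233.47084661  274.66339421] [[ 1.    -0.008 -0.007]
 [-0.008 -1.     0.023]
 [-0.007 -0.023 -1.   ]] [ 0.06803011 -0.11546374 -2.79850173]
```

View pics/m6.png

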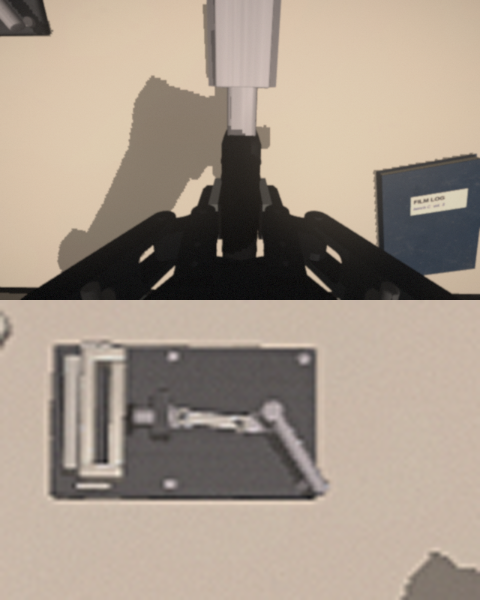

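The lever is locked: in the top view it points right and downward at about 32° off -x, so it swung about 65° ≈ 1.13 rad, and the plunger is against the frame. The worktop under the bar is bare, so I'll lay the bar down here.

```bash
python3 -m pendant '[[0,[0,0,12],0],[0,[0,0,30],0],[0,[0,0,48],0],[0,[0,0,66],0],[0,[0,0,80],0],[0,[0,0,89],0],[0,[0,0,93],0],[0,[0,0,95],0]]'
python3 -m pendant '[[0,[0,0,0.5],0],[0,[0,0,1],0],[0,[0,0,1.5],0],[0,[0,0,2],0],[0,[0,0,2],0],[0,[0,0,2],0],[0,[0,0,2],0],[0,[0,0,2],0]]'
```

```text
time_s: 15.7
tcp_pos: [483.5, -226.8, 179.4]
ee_rot: [-0.014, 1.0, 0.0, -0.003]
ft_force: [-0.1, -0.5, -2.6]
width: 20.6
time_s: 16.5
tcp_pos: [483.7, -226.8, 177.6]
ee_rot: [-0.014, 1.0, 0.0, -0.002]
ft_force: [0.3, 0.8, -1.5]
width: 20.4
```

```bash
python3 -m pendant '[[0,[0,0,0.8],0],[0,[0,0,0.8],0],[0,[0,0,0.8],0],[0.3,[0,0,0],0],[0.6,[0,0,0],0],[0.8,[0,0,0],0],[0.8,[0,0,0],0],[0.8,[0,0,0],0]]'
python3 -m pendant '[[0.8,[0,0,-10],0],[0.8,[0,0,-30],0],[0.8,[0,0,-55],0],[0.8,[0,0,-85],0],[0.8,[-10,0,-110],0],[0.8,[-30,0,-130],0],[0.8,[-45,0,-140],0],[0.8,[-45,0,-140],0]]'
python3 - <<'E'
from h import *
s=telemetry.sense();im=vision.get_image("wrist")[:,:,::-1];cv2.imwrite("pics/w7.png",im);print(s["tcp_pos"])
t=vision.get_image("top")[:,:,::-1];cv2.imwrite("pics/t7.png",t)
o=np.vstack([cv2.resize(im,(480,300)),cv2.resize(t[50:290,140:524],(480,300))]);cv2.imwrite("pics/m7.png",o)
E
```

```text
time_s: 17.3
tcp_pos: [483.7, -226.8, 177.5]
ee_rot: [-0.014, 1.0, 0.0, -0.002]
ft_force: [-0.4, -0.3, -0.1]
width: 68.3
time_s: 18.1
tcp_pos: [437.9, -231.1, 319.7]
ee_rot: [-0.013, 1.0, -0.001, -0.002]
ft_force: [-0.1, 0.3, 0.5]
width: 68.3
[ 437.86205667 -231.13781405  319.6599517 ]
```

View pics/m7.png

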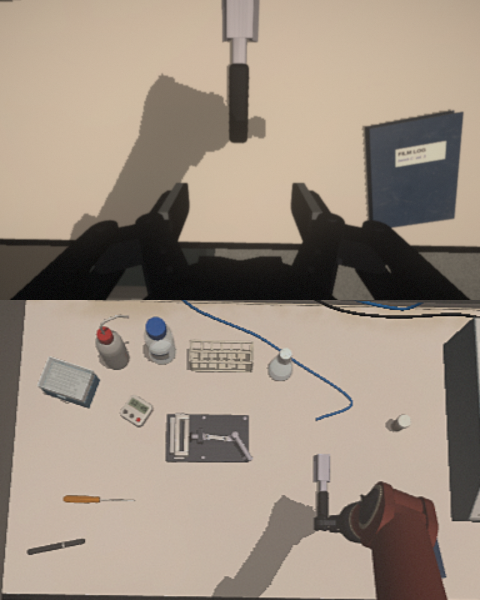

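The bar lies flat and right way up (wrist view about (238,70)), the lever is still locked, the bystanders are where they were, and the gripper is clear.

```bash
python3 -c "
from station import bot; print(bot.finish_job())"
```

```text
the job is handed in; nothing more can be done
None
```

The clamp is locked and the bar is back on the bare worktop. I handed the job in at about 18 s, well inside the 59 s limit.

- **What I did:** I gripped the bar across its ribbed block and seated the trough over the lever. I then swung it about 65° around the pivot. It resisted with about 12–13 N at the grip, and that force vanished past the dead point. I lifted the bar straight off and laid it down right way up at about (484, -230).
- **Last checks:** The final top and wrist views show the lever still at its locked stop, at about 1.13 rad. The plunger is against the applicator, the bar lies flat, and the gripper is clear and touching nothing. The screwdriver, marker, jar and timer look unmoved by eye; I did not measure them again.
- **Disagreements:** The two estimates of the pivot position differed by about 3 mm, so I used their mean. A 5 mm nudge meant to feel the locked stop met no contact because of play in the trough, so the locked position is confirmed only by the pictures. The tool ended about 1.5° out of vertical, but this did not affect how the bar was laid down.

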